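# Hang the rimmed rinse basket in the balancer arm's ring

## Robot

A 6-joint arm with a two-finger parallel gripper is mounted at the origin on the work surface. World frame = base frame: x ahead of the robot, y to its left, z up, the work surface at z = 0. Lengths are in m, angles in rad, forces in N, time in s.
With the tool pointing down it reaches from about 0.35 to 0.925 m from the base axis. Payload 6.4 kg.
Tool frame: the origin (TCP) lies between the finger pads; the fingertips stand 11 mm ahead of it and the grasp point (between the pads) lies 8 mm behind it; z points along the fingers, x is the direction in which the jaws open and shut, and the axes are right-handed (so a half turn about z gives the same grasp; the last joint's range is limited). The gripper opens to 85 mm and grips with 20 to 120 N. Pads are 22 mm wide; open, the fingers measure 114 mm over their backs; the gripper's body (76 mm by 85 mm) begins 54 mm behind the grasp point. The pads swing forward as they close: fully open they stand 13 mm farther back than shut.
Start: joints at [-1.338, 0.245, 1.558, -0, 1.339, -0.174], TCP at [0.257, -0.597, 0.207] pointing down, gripper open.
Joint ranges: [-3.13, 3.13], [-1.02, 2.26], [0.13, 2.54], [-0.95, 4.09], [0.21, 2.88], [-2.74, 2.74]. Speed limits (rad/s): [2.57, 2.57, 3.14, 3.14, 3.14, 3.14].

## Interface

Orientations are given as a unit quaternion [x, y, z, w].
In Python, from rig import sensors, optics, manip gives the robot as it stands.
- The arm moves only by the tool apply_moves, never from a script. Its arguments are lists of equal length, an entry for each row: "claw": the gripper's target within -1 to 1 (fully open at 1, half-way at 0, shut at -1); "linear": the shift along the tool's x, y, z in cm, a list of three; "twist": the turn about the tool's z in rad. In form: {"claw": [claw, ...], "linear": [[x, y, z], ...], "twist": [twist, ...]}. A call has 1 to 10 rows; each row shifts and turns the commanded pose from where the row before left it, along the tool's axes as they then stand; what a row does not reach is not made up. A row lasts 1/10 s, in which the tool goes at most 50 mm and 8.59 degrees, less where a joint would pass 70% of its speed; a pose out of reach is approached as far as the arm can. A call with a gripper value outside its range is refused whole. The fingers move at their own pace and stop on an object; the grip force is fixed at half the most. Time passes only in rows, so rows that do not move let the fingers close. It gives the time, the measured TCP pose, the force and the opening at its end, in the units of the state.
- sensors.observe(): the state, without advancing time (a new reading comes with each control period).
- optics.get_image(name): name is "side" or "top"; returns the picture (384x512x3 uint8, red, green, blue); there is no depth.
- optics.camera_params(name): a dict with "camera_matrix" (3x3 intrinsics, pixels), "cam_to_world" (4x4, takes a point from camera to world coordinates). Camera axes: x right, y down, z forward; pixel columns grow to the right and rows downward; lengths in m; the calibration is good to about 2 mm. A picture is of the moment at which its call begins. camera_params takes no time and is no camera call.
- manip.close_job(): hands the job in, once; it reports no verdict.
The state is a dict: "time": time; "qpos": joint angles; "dq": joint speeds; "joint_efforts": joint torques, N m; "position": TCP position; "ee_rot": TCP orientation; "ft_force": force on the tool from outside, world axes, zero at the start; "torque": the same for the moment, N m; "gripper_width": finger opening in m.
Only numpy, scipy, OpenCV 4.12 (cv2) and the standard library are available. Lean on these libraries where they do the work, as an engineer would, in place of code of your own. Each camera call takes 0.05 s, during which the arm holds its last target.

## Task

Hang the rimmed steel specimen basket in the open ring at the end of the spring-balanced arm, so that it hangs level by its rim. Keep hold of it while the arm sinks under its weight, let go only once the arm carries it and has settled, and leave the rimless cup where it stands.

Things in the scene. Friction and masses are not known exactly. Their poses are not given: they have to be found in the camera images.
- basket: Loose steel cup (0.31-0.42 kg) with wide flat rim. Outside 56 mm across at foot, 68 mm under the rim; rim 116 mm across, underside 56 mm, top 62 mm above foot. Stirrup handle above: two posts 60 mm apart carry a black bar 12 x 66 x 12 mm (x, y, z), centre 110 mm above foot, on the axis. Origin: centre of foot's underside; z up; y along the bar (pinch it across x).
- plain_cup: Loose rimless steel cup, nearly straight, 68 mm across, 62 mm tall, with the same stirrup handle as the basket (bar centre 110 mm up). It would fall through the ring: not wanted. Origin: centre of its underside, z up.
- ring (a point): Centre of the top face of the level steel ring at the arm's end; moves with it; z up, x towards the post. Opening 88 mm, outside 112 mm, 8 mm thick; 188 mm above the table when empty. Hung, the basket's rim lies on this face, its foot 56 mm below this point. Head of the arm: 67 to 85 mm along x, to 42 mm above the ring; hinge block from 245 mm. Drip dish below, 22 mm high.
- balancer (a joint): Arm's sprung, damped hinge, rad: 0 = empty, up at its stop; grows as the ring sinks, 18 mm per 0.1 rad (ring stays level, shifts under 5 mm sideways). Sinks from a load of 1.1 N on, 19 mm per further N, settling in 1 s. Under the basket alone it rests 32 to 58 mm down (mostly 45), 0.18 to 0.33 rad; the hand then feels no weight. Let go far above or below that, it lurches.
Not all that is in view belongs to the job. Leave any turquoise look-alike of the basket alone.

How it is judged:
On the way:
1. the basket, still held, rests in the ring and the arm has sunk under it and settled (contact force between the fingers and basket above 0.5 N and horizontal distance between basket and ring below 0.016 m and z of basket in the frame of ring between -0.066 and -0.046 m and value of joint balancer above 0.14 rad and velocity of joint balancer between -0.1 and 0.1 rad/s), for 0.2 s.
At the end, for the whole second after the job is handed in: The basket hangs by its rim in the ring (axis within 16 mm of the ring's centre, rim within 8 mm of the ring's top face, within 10 degrees of upright), the arm sunk 0.12 to 0.4 rad under its weight, arm and basket at rest, let go; the rimless cup within 30 mm of where it stood (horizontal distance between basket and ring below 0.016 m and z of basket in the frame of ring between -0.064 and -0.048 m and angle between basket's own z axis and vertical below 0.175 rad and value of joint balancer between 0.12 and 0.4 rad and velocity of joint balancer between -0.08 and 0.08 rad/s and linear speed of basket below 0.03 m/s and distance of plain_cup from where it was at the start of the episode below 0.03 m); the robot touches nothing.
It fails at once if the basket is let go before the arm has settled, so that the arm lurches (faster than 0.4 rad/s) with the basket unheld in it (contact force between the fingers and basket below 0.05 N and horizontal distance between basket and ring below 0.05 m and (velocity of joint balancer above 0.4 rad/s or velocity of joint balancer below -0.4 rad/s)).
It fails at once if the rimless cup is moved by more than 30 mm (distance of plain_cup from where it was at the start of the episode above 0.03 m).
It also fails if it takes over 45 s, if anything falls off the work surface, if the arm or the gripper's body presses on something with over 40 N, if the wrist force passes 120 N, or if a joint passes its speed limit or range.

## Working session

There is one attempt and no reset: what is moved stays moved. The work goes in short steps, Python scripts to look and compute and a tool call to move; the robot and the scene stay as the last step left them, time stands still between calls to the robot, and variables do not carry over. Pictures are saved under pics/ and viewed, and the job is handed in when it is done.

Besides the shell and the picture viewer there is one more tool, called after ">>>" by a JSON object that holds its "fn" and its "kwargs". apply_moves: Moves the arm, as the interface text tells. Its arguments: {"type":"object","properties":{"claw":{"type":"array"},"linear":{"type":"array"},"twist":{"type":"array"}},"required":["claw","linear","twist"]}

```bash
mkdir -p pics; ls; python3 - <<'E'
from rig import sensors, optics
import cv2
print(sensors.observe())
for n in ("side","top"):
    im=optics.get_image(n); cv2.imwrite(f"pics/{n}0.png",cv2.resize(im[:,:,::-1],None,fx=1.5,fy=1.5,interpolation=cv2.INTER_CUBIC)); 
    cv2.imwrite(f"pics/{n}0_raw.png",im[:,:,::-1])
    print(n,optics.camera_params(n))
E
```

```text
pics
{'time': 0.0, 'qpos': array([-1.33810115e+00,  2.45792782e-01,  1.55904803e+00, -4.58595983e-07,
        1.33868329e+00, -1.74129252e-01]), 'dq': array([-0.00035418, -0.00013207, -0.00073897, -0.00063897,  0.00016591,
       -0.00054756]), 'joint_efforts': array([-9.67098531e-04, -4.29519975e+01, -3.26122999e+01, -1.70100930e-04,
        5.43661372e-03, -1.22576535e-05]), 'position': array([ 0.25704607, -0.59634809,  0.20627569]), 'ee_rot': array([ 8.35372292e-01, -5.49683729e-01, -7.02724245e-04, -6.62421658e-04]), 'ft_force': array([-0.18986073, -0.16893607,  0.24699444]), 'torque': array([-0.01958322,  0.01273834, -0.02172974]), 'gripper_width': 0.08542521405355577}
side {'camera_matrix': array([[477.17743912,   0.        , 253.19387415],
       [  0.        , 477.17743912, 196.86629012],
       [  0.        ,   0.        ,   1.        ]]), 'cam_to_world': array([[-0.82091932, -0.4339376 ,  0.37120025,  0.04632323],
       [-0.57096892,  0.61318159, -0.54589636,  0.62580112],
       [ 0.0092718 , -0.66008068, -0.75113749,  0.96863928],
       [ 0.        ,  0.        ,  0.        ,  1.        ]])}
top {'camera_matrix': array([[467.89884003,   0.        , 253.88713418],
       [  0.        , 467.89884003, 196.83731823],
       [  0.        ,   0.        ,   1.        ]]), 'cam_to_world': array([[ 0.01433506, -0.98810092,  0.15313745,  0.25069053],
       [-0.99978815, -0.01642677, -0.01240248,  0.06056008],
       [ 0.01477045, -0.15292721, -0.98812707,  1.57225244],
       [ 0.        ,  0.        ,  0.        ,  1.        ]])}
```

View pics/side0.png

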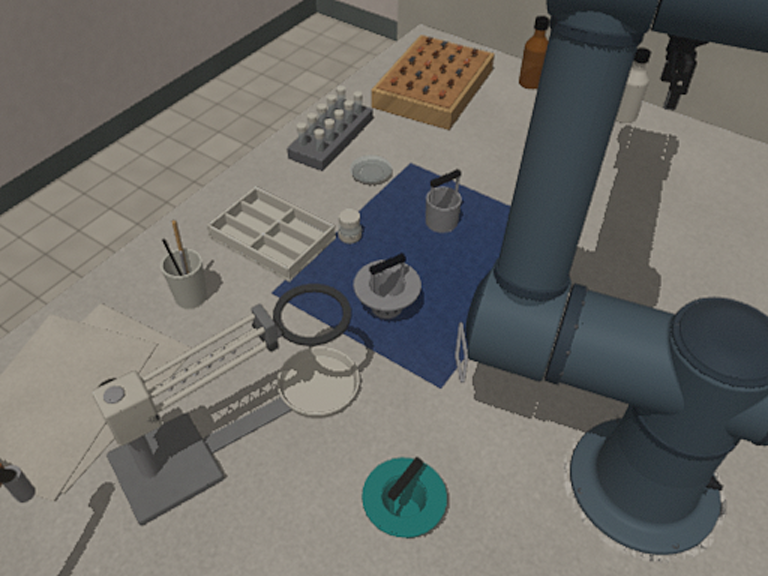

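View pics/top0.png

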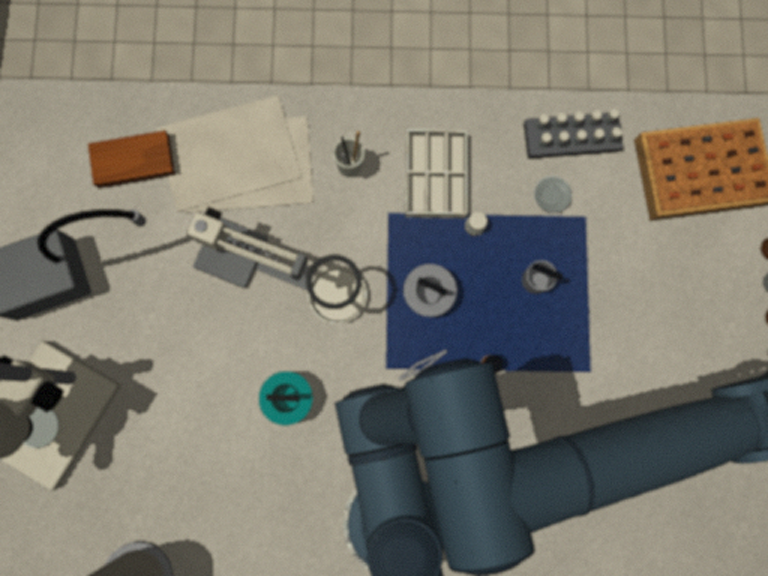

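The side view shows the basket (grey, rimmed) at about (388,285), the plain cup at (443,208), the ring at (312,314) and the turquoise look-alike at (405,495). In the top view the basket is at (431,290), the plain cup at (541,276) and the ring at (333,282), all in 1.5x pixels. Next I'll zoom in on these.

```bash
python3 - <<'E'
import cv2
s=cv2.imread("pics/side0_raw.png"); t=cv2.imread("pics/top0_raw.png")
# scale 6 crops
cv2.imwrite("pics/sz.png",cv2.resize(s[160:250,170:300],None,fx=6,fy=6,interpolation=cv2.INTER_CUBIC))
cv2.imwrite("pics/tz.png",cv2.resize(t[155:225,195:325],None,fx=6,fy=6,interpolation=cv2.INTER_CUBIC))
E
```

```text
(no output)
```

View pics/sz.png

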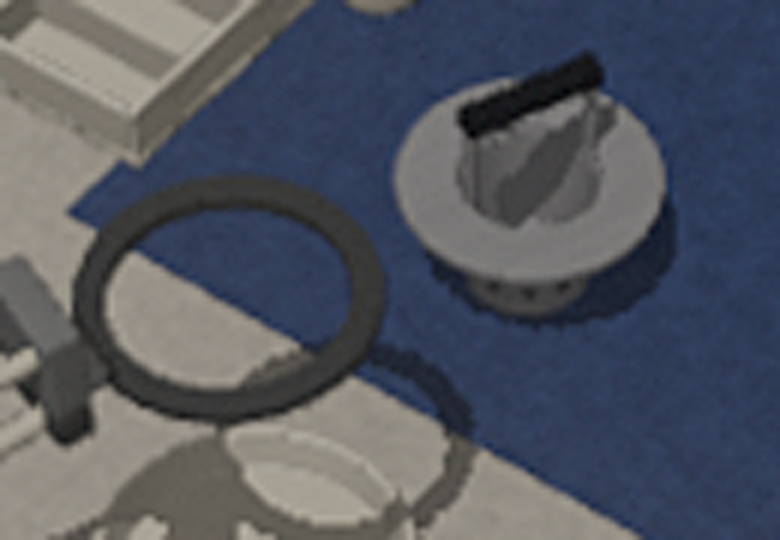

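View pics/tz.png

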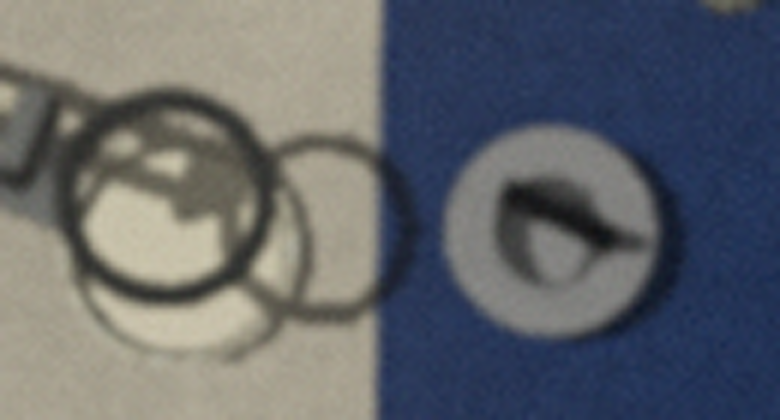

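```bash
cat > h.py <<'E'
import numpy as np, cv2
from rig import optics
from scipy.optimize import least_squares
P={n:optics.camera_params(n) for n in("side","top")}
def proj(n,X):
    T=np.linalg.inv(P[n]["cam_to_world"]); X=np.atleast_2d(X)
    c=X@T[:3,:3].T+T[:3,3]; K=P[n]["camera_matrix"]; u=c@K.T; return u[:,:2]/u[:,2:]
def tri(a,b):
    A=[]
    o=[];d=[]
    for n,p in (("side",a),("top",b)):
        K=P[n]["camera_matrix"];T=P[n]["cam_to_world"]
        v=T[:3,:3]@np.linalg.solve(K,[p[0],p[1],1]);d.append(v/np.linalg.norm(v));o.append(T[:3,3])
    s=np.linalg.lstsq(np.c_[d[0],-d[1]],o[1]-o[0],rcond=None)[0]
    x,y=o[0]+s[0]*d[0],o[1]+s[1]*d[1]; return (x+y)/2,np.linalg.norm(x-y)
def circ(c,r,m=180):
    t=np.linspace(0,2*np.pi,m,endpoint=False); return np.c_[c[0]+r*np.cos(t),c[1]+r*np.sin(t),np.full(m,c[2])]
def fit(obs,x0):
    # obs: list of (cam, pts, r)
    def f(x):
        out=[]
        for n,p,r in obs:
            q=proj(n,circ(x,r,720)); D=np.linalg.norm(p[:,None]-q[None],axis=2); i=D.argmin(1)
            nrm=q[i]-q.mean(0); nrm/=np.linalg.norm(nrm,axis=1)[:,None]
            out.append(((p-q[i])*nrm).sum(1))
        return np.concatenate(out)
    s=least_squares(f,x0); return s.x,s.fun
E
cat > m1.py <<'E'
from h import *
S=lambda *p:np.array(p,float)/6+[170,160]-0.42
T=lambda *p:np.array(p,float)/6+[195,155]-0.42
b,res=fit([("side",S((395,175),(665,185),(520,78),(590,268),(440,245),(640,235)),.058),("top",T((445,230),(660,230),(552,124),(552,338),(478,155),(628,155)),.058)],[.6,-.03,.06])
print("rim",b,np.round(res,2))
r,res=fit([("side",S((75,290),(385,285),(235,175),(130,205),(345,215)),.056),("side",S((225,390)),.044),("top",T((60,195),(273,195),(165,88),(170,302),(92,118),(245,120),(245,272)),.056)],[.6,.1,.18])
print("ring",r,np.round(res,2))
e1=tri(S((467,118))[0],T((510,190))[0]);e2=tri(S((595,72))[0],T((603,238))[0]);print(e1,e2)
d=e2[0]-e1[0];print(np.linalg.norm(d),np.degrees(np.arctan2(d[1],d[0])),(e1[0]+e2[0])/2)
s=cv2.imread("pics/side0_raw.png"); t=cv2.imread("pics/top0_raw.png")
for n,im,o,sz in(("side",s,(170,160),(90,130)),("top",t,(195,155),(70,130))):
    z=cv2.resize(im[o[1]:o[1]+sz[0],o[0]:o[0]+sz[1]],None,fx=6,fy=6,interpolation=cv2.INTER_CUBIC)
    for c,R,col in((b,.058,(0,255,0)),(r,.056,(0,0,255)),(r,.044,(0,255,255))):
        q=(proj(n,circ(c,R))-o+.42)*6; cv2.polylines(z,[q.astype(int)],True,col,1)
    q=(proj(n,[e1[0],e2[0]])-o+.42)*6; cv2.line(z,*[tuple(map(int,k)) for k in q],(255,0,255),1)
    cv2.imwrite(f"pics/fit_{n}.png",z)
E
python3 m1.py
```

```text
rim [ 0.50078048 -0.06554846  0.06054309] [ 0.38 -0.41 -0.26  0.1  -0.42 -0.35  0.21  0.28 -0.    0.74 -0.24  0.16]
ring [0.49452006 0.13865424 0.1839742 ] [-0.34 -0.25  0.32  0.4  -0.51 -0.06 -0.92 -0.82 -0.56 -0.41 -0.63 -0.47
  0.  ]
(array([ 0.5140872 , -0.03823613,  0.10992101]), np.float64(0.0030412447229739657)) (array([ 0.48676226, -0.08835597,  0.11198171]), np.float64(0.00153666763395311))
0.057121772564478014 -118.59886599667868 [ 0.50042473 -0.06329605  0.11095136]
```

View pics/fit_side.png

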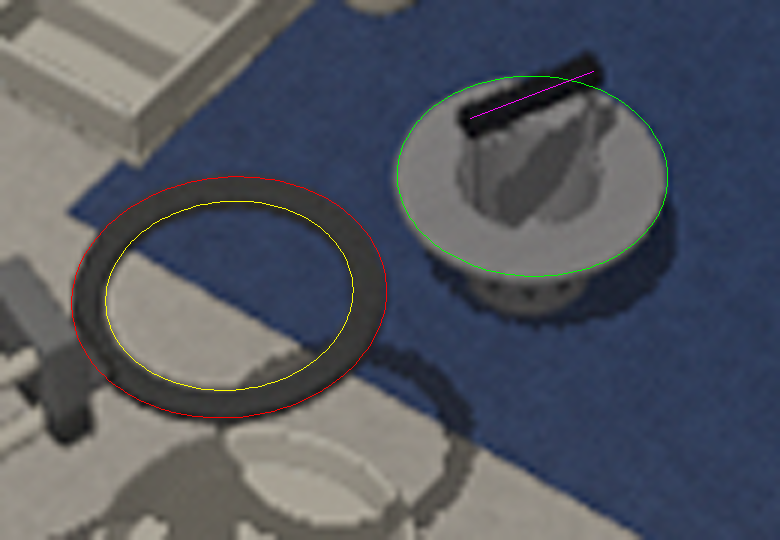

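View pics/fit_top.png

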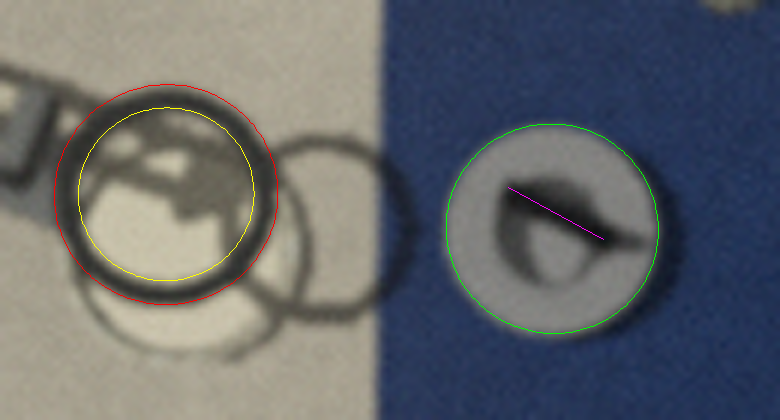

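```bash
cat > m2.py <<'E'
from h import *
s=cv2.imread("pics/side0_raw.png"); t=cv2.imread("pics/top0_raw.png")
def black(im,o,sz,th):
    g=im[o[1]:o[1]+sz[1],o[0]:o[0]+sz[0]].max(2); ys,xs=np.nonzero(g<th)
    p=np.c_[xs+o[0],ys+o[1]].astype(np.float32); print(len(p),cv2.minAreaRect(p)); return p
ps=black(s,(242,165),(34,22),50); pt=black(t,(272,180),(35,25),50)
# box model of bar
def box(c,a):
    u=np.array([np.cos(a),np.sin(a),0]);v=np.array([-u[1],u[0],0]);w=np.array([0,0,1])
    return np.array([c+i*.033*u+j*.006*v+k*.006*w for i in(-1,1) for j in(-1,1) for k in(-1,1)])
for nm,p,n in(("side",ps,"side"),("top",pt,"top")):
    m=p.mean(0);w=np.linalg.svd(p-m)[2][0];print(nm,m,np.degrees(np.arctan2(w[1],w[0]))%180)
    for a in range(50,74,4):
        im=np.zeros((384*4,512*4),np.uint8);q=(proj(n,box(np.array([.5005,-.0645,.110]),np.radians(a)))*4).astype(np.float32)
        cv2.fillConvexPoly(im,cv2.convexHull(q).astype(int),1);ys,xs=np.nonzero(im);r=np.c_[xs,ys]/4
        mm=r.mean(0);ww=np.linalg.svd(r-mm,full_matrices=False)[2][0];print(a,mm.round(2),(np.degrees(np.arctan2(ww[1],ww[0]))%180).round(1))
E
python3 m2.py
```

```text
130 ((258.12237548828125, 175.79058837890625), (5.626826763153076, 24.544607162475586), 67.16634368896484)
108 ((295.6741638183594, 189.42135620117188), (30.84593391418457, 16.959964752197266), 32.00538635253906)
side [258.06152 175.61539] 156.64207
50 [258.38 175.25] 169.4
54 [258.26 175.32] 166.2
58 [258.32 175.24] 162.7
62 [258.31 175.24] 159.9
66 [258.3  175.25] 156.6
70 [258.4 175.3] 153.3
top [292.91666 192.03703] 22.294952
50 [287.52 190.02] 40.6
54 [287.49 190.05] 36.6
58 [287.5  190.03] 32.5
62 [287.47 190.01] 28.6
66 [287.44 190.03] 24.3
70 [287.44 190.04] 20.8
```

>>> {"fn": "apply_moves", "kwargs": {"claw": [1, 1, 1, 1, 1, 1, 1, 1, 1, 1], "linear": [[-1.2, -1.3, 0], [-2.4, -2.6, 0], [-3, -3.3, 0], [-3, -3.3, 0], [-3, -3.3, 0], [-3, -3.3, 0], [-3, -3.3, 0], [-3, -3.3, 0], [-3, -3.3, 0], [-3, -3.3, 0]], "twist": [0, 0, 0, 0, 0, 0, 0, 0, 0, 0]}}

```text
time: 1.1
position: [0.4265, -0.2217, 0.2071]
ee_rot: [0.835, -0.55, -0.0, -0.0]
ft_force: [0.8, 0.6, 0.2]
gripper_width: 0.0853
```

>>> {"fn": "apply_moves", "kwargs": {"claw": [1, 1, 1, 1, 1, 1, 1, 1, 1, 1], "linear": [[-3, -3.3, 0], [-3, -3.3, 0], [-2.5, -2.9, 0], [-2, -2.4, 0], [-1, -1.1, 0], [0, 0, 0], [0, 0, 0], [0, 0, 0], [0, 0, 0], [0, 0, 0]], "twist": [0, 0, 0, 0, 0, -0.149, -0.149, -0.149, -0.149, -0.149]}}

```text
time: 2.1
position: [0.4998, -0.0664, 0.2069]
ee_rot: [0.979, -0.205, -0.0, -0.0]
ft_force: [0.1, 0.7, 0.7]
gripper_width: 0.0851
```

```bash
python3 - <<'E'
from rig import sensors, optics
import cv2
from h import *
from scipy.spatial.transform import Rotation as R
s=sensors.observe();print(s["position"],R.from_quat(s["ee_rot"]).as_matrix().round(3),s["qpos"])
for n in ("side","top"):
    im=optics.get_image(n)[:,:,::-1]; cv2.imwrite(f"pics/{n}1_raw.png",im)
    p=proj(n,[.5,-.065,.11])[0].astype(int)
    o=np.clip(p-[65,55],0,[512-130,384-100]);cv2.imwrite(f"pics/{n}1.png",cv2.resize(im[o[1]:o[1]+100,o[0]:o[0]+130],None,fx=5,fy=5,interpolation=cv2.INTER_CUBIC))
E
```

```text
[ 0.49980315 -0.06636261  0.20690161] [[ 0.916 -0.401 -0.001]
 [-0.401 -0.916  0.   ]
 [-0.001  0.    -1.   ]] [-3.57232627e-01 -1.01460626e-01  1.92464095e+00 -1.46733982e-06
  1.31939648e+00  5.55398189e-02]
```

View pics/side1.png

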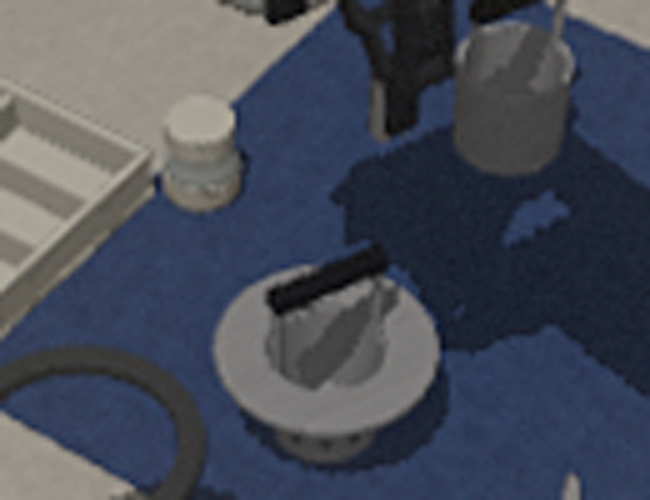

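View pics/top1.png

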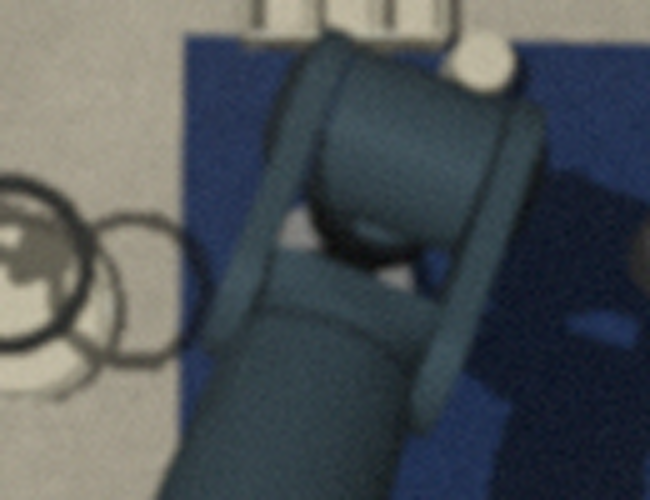

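```bash
python3 - <<'E'
from h import *
p=proj("side",[.5,-.065,.11])[0].astype(int)-[65,55]
c=np.array([.4998,-.0664,.196]);x=np.array([.916,-.401,0])
for k in(-.05,-.0425,0,.0425,.05):print(k,((proj("side",c+k*x)[0]-p+.4)*5).round())
E
```

```text
-0.05 [394. 215.]
-0.0425 [385. 205.]
0 [336. 151.]
0.0425 [290.  99.]
0.05 [282.  90.]
```

```bash
python3 - <<'E'
from h import *
c=np.array([.257,-.5965,.207]);x=np.array([.396,-.918,0])
o=np.array([400,0])
im=cv2.imread("pics/side0_raw.png")[0:90,400:512]
im=cv2.resize(im,None,fx=6,fy=6,interpolation=cv2.INTER_CUBIC)
for k in(-.0425,0,.0425):
  for dz in (-.011,0,.04):
    q=((proj("side",c+k*x+[0,0,dz])[0]-o+.4)*6).astype(int);print(k,dz,q);cv2.circle(im,q,3,(0,0,255),-1)
cv2.imwrite("pics/g0.png",im)
p=proj("side",[.5,-.065,.2])[0].astype(int)-[65,65]
im=cv2.imread("pics/side1_raw.png")[p[1]:p[1]+110,p[0]:p[0]+130];im=cv2.resize(im,None,fx=5,fy=5,interpolation=cv2.INTER_CUBIC)
c=np.array([.4998,-.0664,.207]);x=np.array([.916,-.401,0])
for k in(-.0425,0,.0425):
  for dz in (-.011,0,.04):
    q=((proj("side",c+k*x+[0,0,dz])[0]-p+.4)*5).astype(int);cv2.circle(im,q,3,(0,0,255),-1)
cv2.imwrite("pics/g1.png",im)
E
```

```text
-0.0425 -0.011 [244 522]
-0.0425 0 [252 502]
-0.0425 0.04 [279 426]
0 -0.011 [239 469]
0 0 [246 448]
0 0.04 [274 372]
0.0425 -0.011 [234 417]
0.0425 0 [241 397]
0.0425 0.04 [268 321]
```

View pics/g0.png

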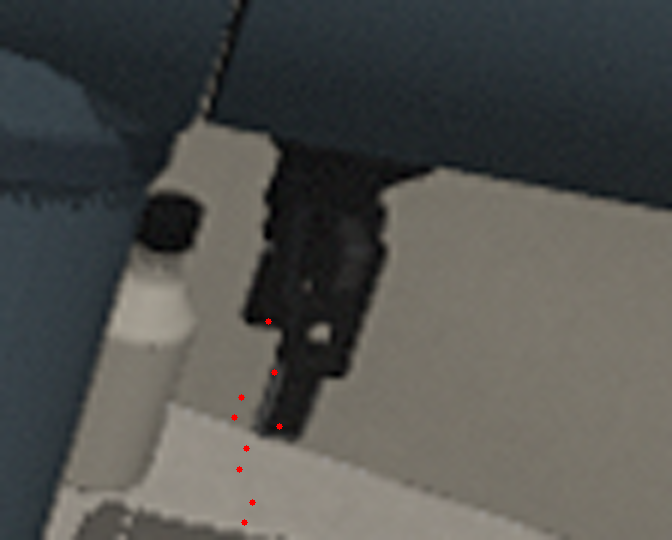

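View pics/g1.png

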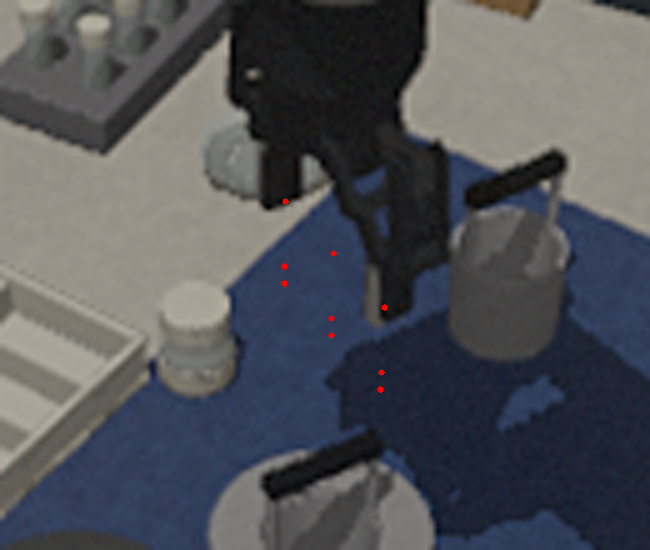

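```bash
python3 - <<'E'
from h import *
for n in("side","top"):
    im=cv2.resize(cv2.imread(f"pics/{n}1_raw.png"),None,fx=1.5,fy=1.5)
    for r,z in((.09,0),(.1,0),(.11,0.0)):
        cv2.polylines(im,[(proj(n,circ([0,0,z],r))*1.5).astype(int)],True,(0,0,255),1)
    for z in (0.4,.3,.207):
        cv2.circle(im,(proj(n,[.4998,-.0664,z])[0]*1.5).astype(int),3,(0,255,0),-1)
    cv2.imwrite(f"pics/base_{n}.png",im)
E
```

```text
(no output)
```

View pics/base_side.png

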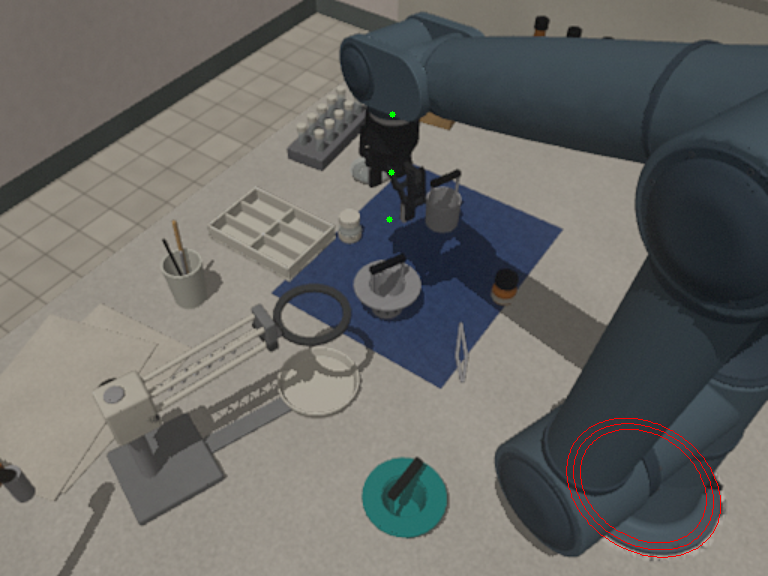

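View pics/base_top.png

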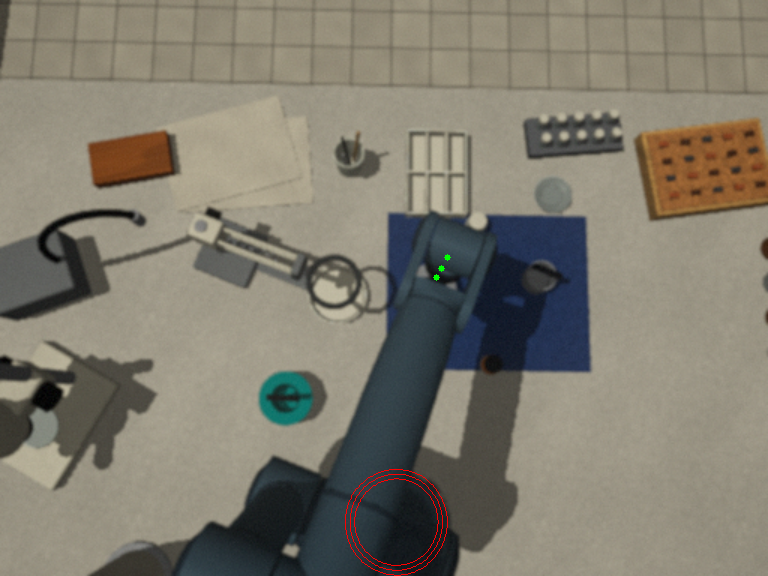

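>>> {"fn": "apply_moves", "kwargs": {"claw": [-1, -1, -1, -1, -1, -1, -1], "linear": [[0, 0, 0], [0, 0, 0], [0, 0, 0], [0, 0, 0], [0, 0, 0], [0, 0, 0], [0, 0, 0]], "twist": [0, 0, 0, 0, 0, 0, 0]}}

```text
time: 2.9
position: [0.5002, -0.0665, 0.2074]
ee_rot: [0.978, -0.208, 0.0, -0.0]
ft_force: [0.1, 0.0, -0.1]
gripper_width: -0.0
```

```bash
python3 - <<'E'
from h import *
from rig import sensors
s=sensors.observe();print(s["position"],s["gripper_width"],s["time"])
im0=optics.get_image("side")[:,:,::-1];cv2.imwrite("pics/side2_raw.png",im0)
p=proj("side",[.5,-.065,.2])[0].astype(int)-[65,65]
im=cv2.resize(im0[p[1]:p[1]+110,p[0]:p[0]+130],None,fx=5,fy=5,interpolation=cv2.INTER_CUBIC)
c=s["position"]
for dz in (-.011,0,.02,.04):
    q=((proj("side",c+[0,0,dz])[0]-p+.4)*5).astype(int);cv2.circle(im,q,3,(0,0,255),-1);print(q)
cv2.imwrite("pics/g2.png",im)
E
```

```text
[ 0.50015521 -0.06653962  0.20739855] -1.7963664127675682e-05 2.9
[330 334]
[331 317]
[332 285]
[333 252]
```

View pics/g2.png

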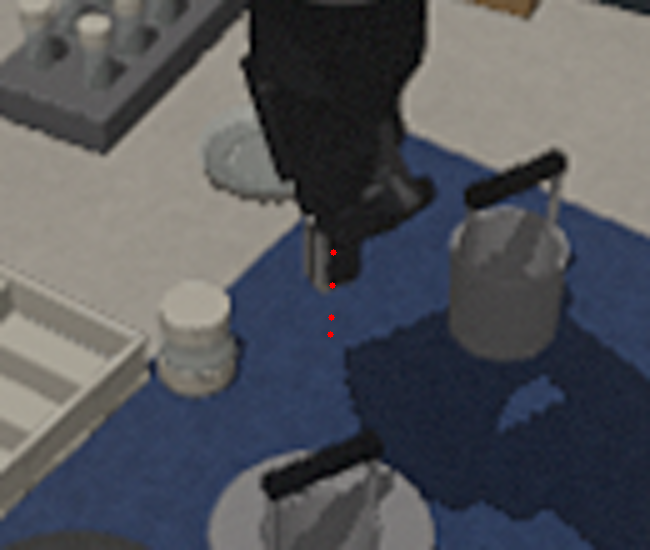

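```bash
python3 - <<'E'
from h import *
def onz(n,p,z):
    K=P[n]["camera_matrix"];T=P[n]["cam_to_world"];v=T[:3,:3]@np.linalg.solve(K,[p[0],p[1],1]);o=T[:3,3];return o+v*(z-o[2])/v[2]
sh=onz("top",(248.8,192.6),0);ring=np.array([.4945,.1387,.184])
L=(sh-ring)/.184;print("ring shadow",sh,"light per m",L)
p=proj("side",[.5,-.065,.2])[0].astype(int)-[65,65]
tip=np.array([333,285])/5+p-.4
for z in(.186,.196,.206,.216,.227,.24):
    X=onz("side",tip,z); S=X+L*X[2]; print(z,X.round(4),"shadow px",((proj("side",S)[0]-p+.4)*5).round())
im0=cv2.imread("pics/side2_raw.png")
im=im0[p[1]:p[1]+110,p[0]:p[0]+130].astype(float);im=np.clip(im*2.5,0,255).astype(np.uint8)
cv2.imwrite("pics/g3.png",cv2.resize(im,None,fx=5,fy=5,interpolation=cv2.INTER_CUBIC))
E
```

```text
ring shadow [0.50866394 0.05835565 0.        ] light per m [ 0.07697795 -0.43665409 -1.        ]
0.186 [ 0.5254 -0.1057  0.186 ] shadow px [386. 443.]
0.196 [ 0.5193 -0.0963  0.196 ] shadow px [389. 452.]
0.206 [ 0.5132 -0.087   0.206 ] shadow px [392. 461.]
0.216 [ 0.507  -0.0776  0.216 ] shadow px [395. 470.]
0.227 [ 0.5003 -0.0674  0.227 ] shadow px [399. 480.]
0.24 [ 0.4924 -0.0552  0.24  ] shadow px [403. 492.]
```

View pics/g3.png

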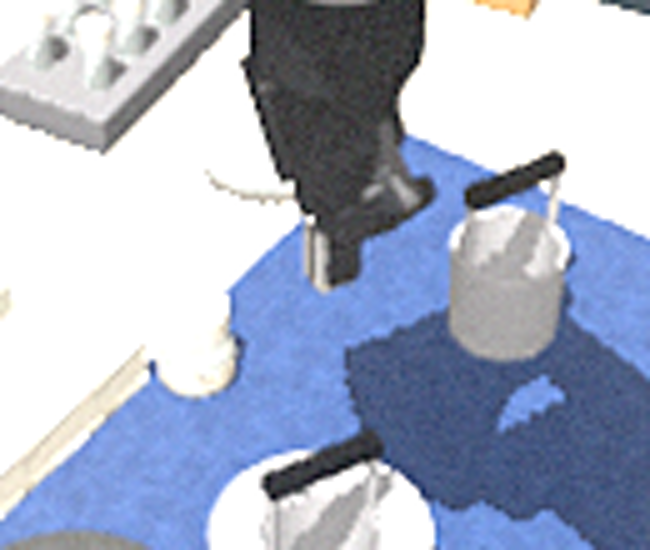

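>>> {"fn": "apply_moves", "kwargs": {"claw": [1, 1, 1, 1, 1, 1, 1, 1], "linear": [[0, -0.2, 0], [0, 0, 0], [0, 0, 0.5], [0, 0, 2], [0, 0, 2.5], [0, 0, 2.5], [0, 0, 1.2], [0, 0, 0.4]], "twist": [0, 0, 0, 0, 0, 0, 0, 0]}}

```text
time: 3.75
position: [0.4999, -0.0643, 0.1148]
ee_rot: [0.978, -0.208, -0.002, -0.0]
ft_force: [0.4, 0.3, 0.9]
gripper_width: 0.0856
```

```bash
cat > look.py <<'E'
from h import *
from rig import sensors
import sys
tag=sys.argv[1]; s=sensors.observe();print(s["position"],s["gripper_width"],s["time"],s["ft_force"].round(2))
c=np.array(eval(sys.argv[2])) if len(sys.argv)>2 else s["position"]
for n in (sys.argv[3].split(",") if len(sys.argv)>3 else ["side","top"]):
    im0=np.ascontiguousarray(optics.get_image(n)[:,:,::-1]);cv2.imwrite(f"pics/{n}_{tag}_raw.png",im0)
    p=np.clip(proj(n,c)[0].astype(int)-[65,55],0,[512-130,384-110])
    cv2.imwrite(f"pics/{n}_{tag}.png",cv2.resize(im0[p[1]:p[1]+110,p[0]:p[0]+130],None,fx=5,fy=5,interpolation=cv2.INTER_CUBIC));print(n,"crop",p)
E
python3 look.py a "[.5,-.065,.12]" side,top
```

```text
[ 0.49993287 -0.06433459  0.11475479] 0.08563269626214387 3.75 [0.44 0.34 0.9 ]
side crop [193 117]
top crop [223 134]
```

View pics/side_a.png

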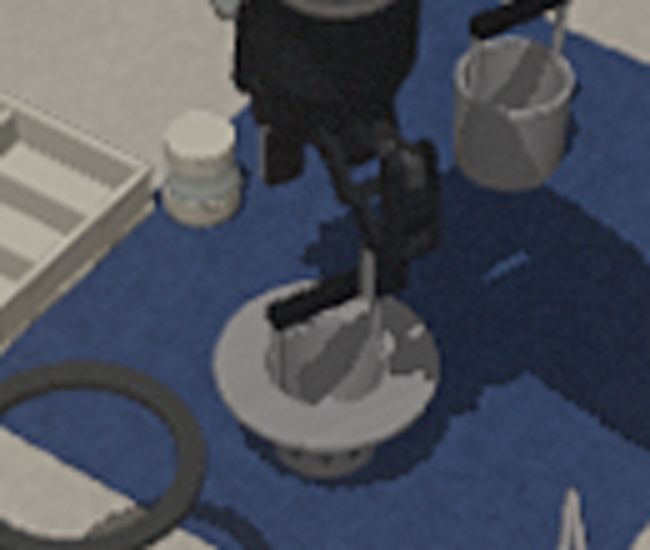

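View pics/top_a.png

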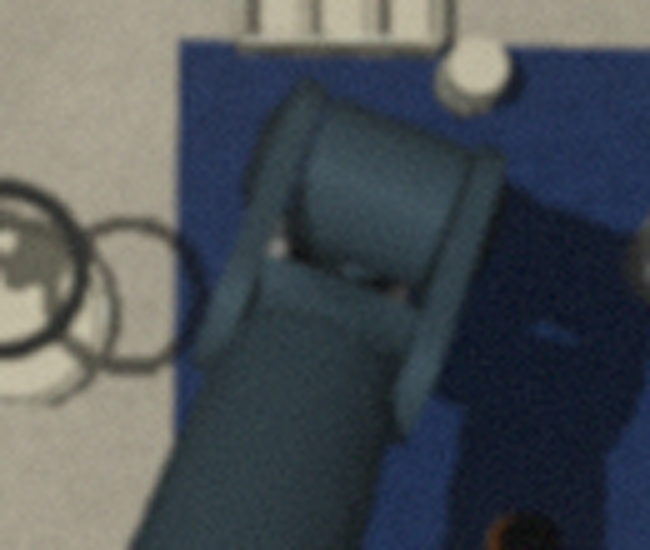

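```bash
python3 - <<'E'
from h import *
p=np.array([193,117]);f=lambda X:((proj("side",np.array(X))-p+.4)*5).round()
print("A near/far tips",f([(.4608,-.0473,.148),(.539,-.081,.148)]),"shadow",f([(.467,-.085,.062)]))
print("B",f([(.478,-.073,.117),(.556,-.107,.117)]),f([(.482,-.097,.062)]))
# check light dir with bar's shadow inside & rim's shadow
im=cv2.imread("pics/side_a_raw.png")[165:220,230:295].astype(float)
cv2.imwrite("pics/a2.png",cv2.resize(np.clip(im*1.6,0,255).astype(np.uint8),None,fx=11,fy=11,interpolation=cv2.INTER_CUBIC))
E
```

```text
A near/far tips [[379. 295.]
 [286. 189.]] shadow [[404. 362.]]
B [[377. 293.]
 [288. 191.]] [[393. 336.]]
```

View pics/a2.png

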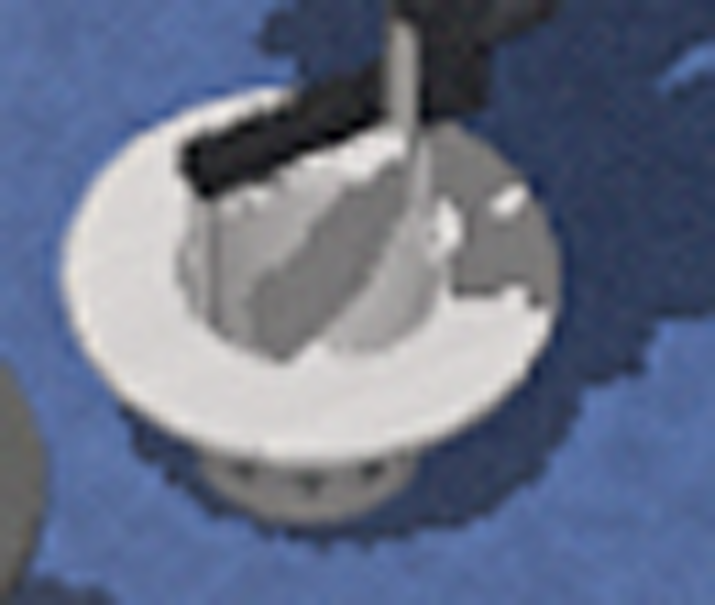

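>>> {"fn": "apply_moves", "kwargs": {"claw": [1, 1, 1, 1, 1, -1, -1, -1, -1, -1], "linear": [[0, 0, 0.6], [0, 0, 1.2], [0, 0, 1.2], [0, 0, 0.7], [0, 0, 0.1], [0, 0, 0], [0, 0, 0], [0, 0, 0], [0, 0, 0], [0, 0, 0]], "twist": [0, 0, 0, 0, 0, 0, 0, 0, 0, 0]}}

```text
time: 4.85
position: [0.5011, -0.0648, 0.0787]
ee_rot: [0.978, -0.208, 0.0, 0.0]
ft_force: [-1.7, 0.6, 1.3]
gripper_width: 0.0123
```

```bash
python3 look.py b "[.5,-.065,.12]" side
```

```text
[ 0.50111196 -0.06477355  0.0786782 ] 0.01228004821699559 4.85 [-1.69  0.65  1.33]
side crop [193 117]
```

View pics/side_b.png

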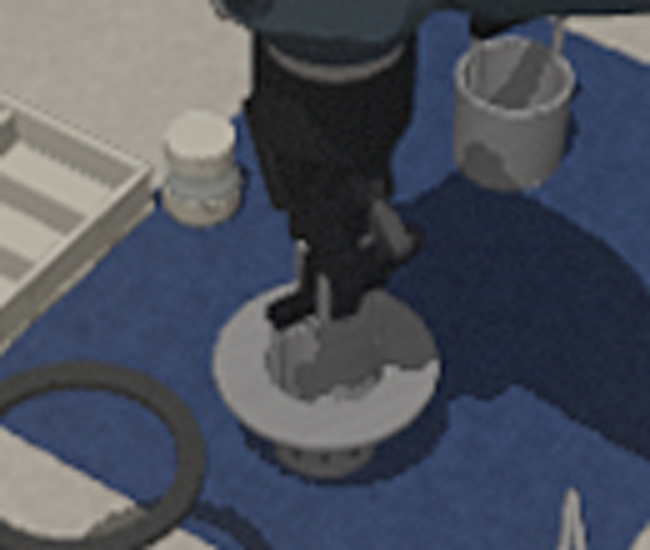

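>>> {"fn": "apply_moves", "kwargs": {"claw": [-1, -1, -1, -1, -1, -1, -1, -1, -1, -1], "linear": [[0, 0, -0.5], [0, 0, -1.5], [0, 0, -2.5], [0, 0, -3], [0, 0, -3], [0, 0, -3], [0, 0, -3], [0, 0, -3], [0, 0, -1.5], [0, 0, -0.5]], "twist": [0, 0, 0, 0, 0, 0, 0, 0, 0, 0]}}

```text
time: 5.9
position: [0.5014, -0.0649, 0.2947]
ee_rot: [0.978, -0.208, 0.001, 0.0]
ft_force: [0.5, -0.5, -4.4]
gripper_width: 0.0104
```

```bash
python3 look.py c "[.5,-.065,.27]" side,top
```

```text
[ 0.50139402 -0.06487973  0.29467365] 0.01038637247466712 5.9 [ 0.54 -0.5  -4.36]
side crop [195  70]
top crop [227 125]
```

View pics/side_c.png

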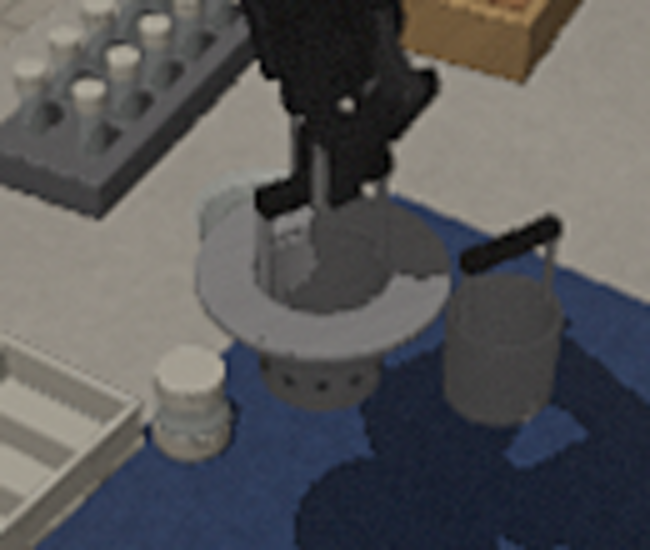

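```bash
cat > ov.py <<'E'
from h import *
import sys
# ov.py tag x y z r ... 
tag=sys.argv[1]; C=eval(sys.argv[2])
for n,o in eval(sys.argv[3]).items():
    im=cv2.imread(f"pics/{n}_{tag}_raw.png")[o[1]:o[1]+110,o[0]:o[0]+130]
    im=cv2.resize(im,None,fx=6,fy=6,interpolation=cv2.INTER_CUBIC)
    for x,y,z,r in C:
        cv2.polylines(im,[((proj(n,circ([x,y,z],r))-o+.42)*6).astype(int)],True,(0,255,0),1)
    cv2.imwrite(f"pics/ov_{n}_{tag}.png",im)
E
python3 ov.py c "[(.5014,-.0655,.278,.058)]" "{'side':(195,70)}"
```

View pics/ov_side_c.png

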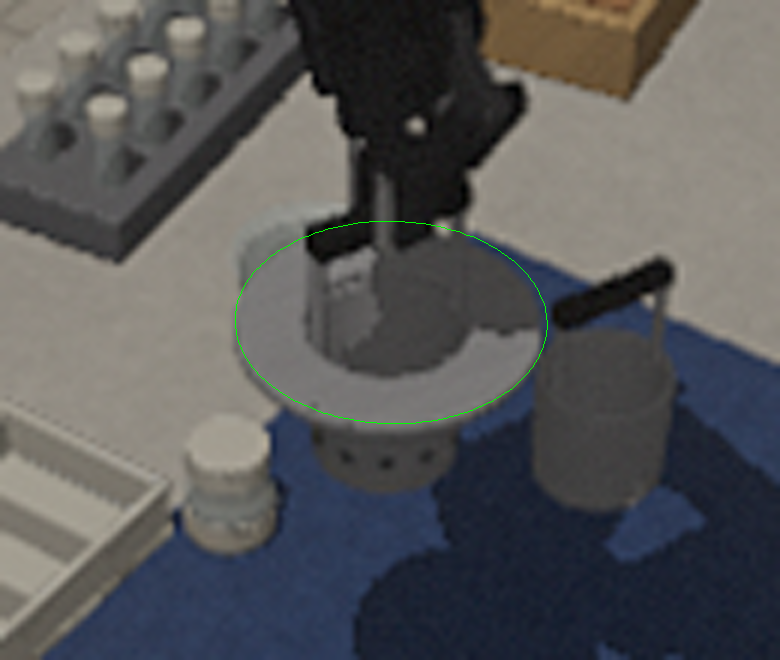

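View pics/top_c.png

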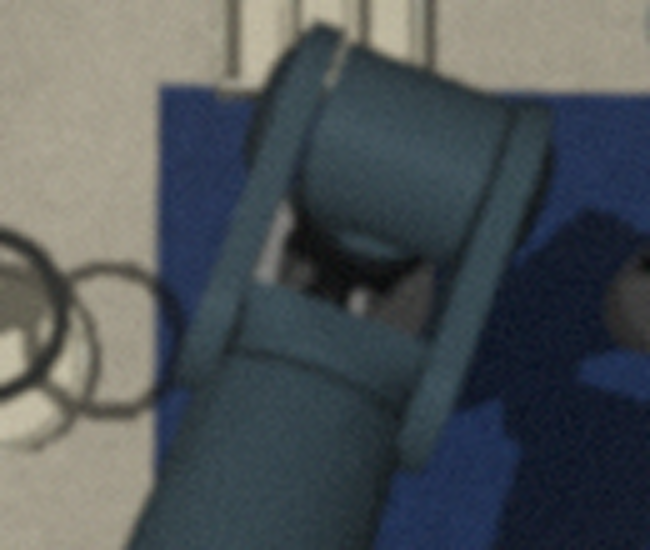

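>>> {"fn": "apply_moves", "kwargs": {"claw": [-1, -1, -1, -1, -1, -1, -1, -1, -1, -1], "linear": [[-0.3, -0.6, 0], [-0.8, -1.6, 0], [-1.2, -2.5, 0], [-1.4, -2.9, 0], [-1.4, -2.9, 0], [-1.4, -2.9, 0], [-1.2, -2.5, 0], [-0.8, -1.6, 0], [-0.4, -0.8, 0], [0, 0, 0]], "twist": [0, 0, 0, 0, 0, 0, 0, 0, 0, 0]}}

```text
time: 7.0
position: [0.4933, 0.1395, 0.292]
ee_rot: [0.978, -0.207, -0.001, 0.0]
ft_force: [0.8, 0.3, -4.8]
gripper_width: 0.0103
```

```bash
python3 look.py d "[.495,.138,.22]" side,top
```

```text
[0.49333492 0.13950425 0.29200765] 0.010343588611856703 7.0 [ 0.8   0.29 -4.79]
side crop [141 142]
top crop [156 129]
```

View pics/side_d.png

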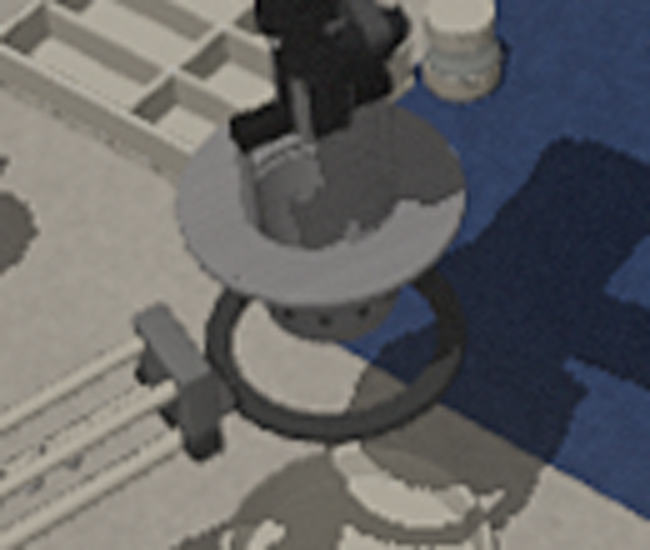

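View pics/top_d.png

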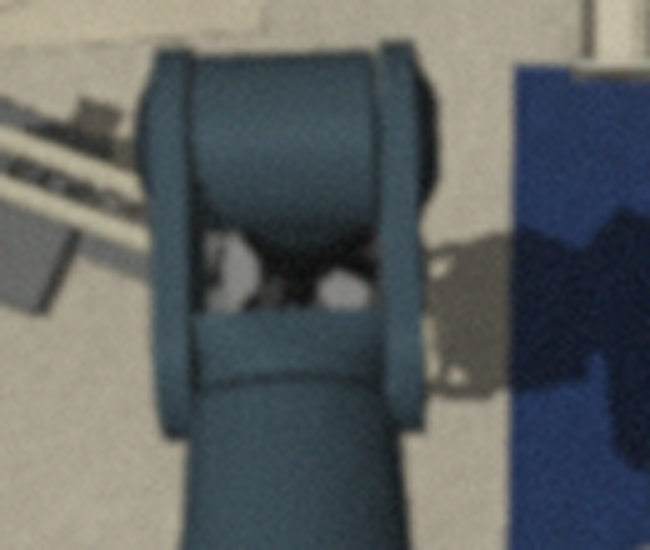

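```bash
python3 - <<'E'
from h import *
from scipy.optimize import minimize
# model: mean darkness in ring-band (44..56) minus outside/inside bands, over both views
im={n:cv2.GaussianBlur(cv2.imread(f"pics/{n}0_raw.png").max(2).astype(np.float32),(0,0),.6) for n in("side","top")}
def samp(n,c,r):
    q=proj(n,circ(c,r,360)).astype(np.float32);return cv2.remap(im[n],q[:,0][None],q[:,1][None],cv2.INTER_LINEAR)[0]
def cost(x,ns=("side","top")):
    f=0
    for n in ns:
        for r in np.arange(.045,.0556,.001): f+=np.minimum(samp(n,x,r),120).mean()
        for r in (.0375,.039,.0405,.042,.058,.0595,.061,.0625): f-=np.minimum(samp(n,x,r),120).mean()*11/8
    return f
for ns in(("side","top"),("side",),("top",)):
    if len(ns)==2:
        s=minimize(cost,[.4945,.138,.184],args=(ns,),method="Nelder-Mead",options=dict(initial_simplex=np.array([[.4945,.138,.184],[.499,.138,.184],[.4945,.142,.184],[.4945,.138,.19]])))
        print(ns,s.x,s.fun)
    for z in(.184,.188):
        s=minimize(lambda v:cost([v[0],v[1],z],ns),[.4945,.138],method="Nelder-Mead",options=dict(initial_simplex=np.array([[.4945,.138],[.499,.138],[.4945,.142]])))
        print(ns,z,s.x,s.fun)
for n in im:
    p=proj(n,[.4945,.138,.188])[0].astype(int)-[40,35]
    z=cv2.resize(cv2.imread(f"pics/{n}0_raw.png")[p[1]:p[1]+70,p[0]:p[0]+80],None,fx=9,fy=9,interpolation=cv2.INTER_CUBIC)
    for r in(.044,.056): cv2.polylines(z,[((proj(n,circ([.4935,.138,.188],r))-p+.45)*9).astype(int)],True,(0,0,255),1)
    cv2.imwrite(f"pics/ring_{n}.png",z)
E
```

```text
('side', 'top') [0.49333406 0.13979119 0.18370922] -804.99755859375
('side', 'top') 0.184 [0.49323427 0.13994344] -804.6824951171875
('side', 'top') 0.188 [0.49158689 0.14120291] -768.4764404296875
('side',) 0.184 [0.49389759 0.14028432] -417.6038818359375
('side',) 0.188 [0.49161005 0.1426421 ] -414.02081298828125
('top',) 0.184 [0.492068   0.13926707] -400.5380859375
('top',) 0.188 [0.49137205 0.13904624] -399.193359375
```

View pics/ring_side.png

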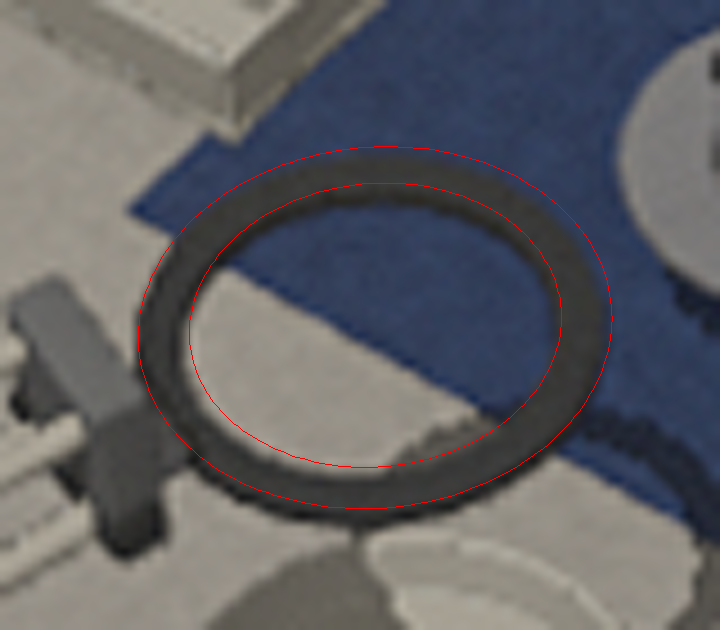

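View pics/ring_top.png

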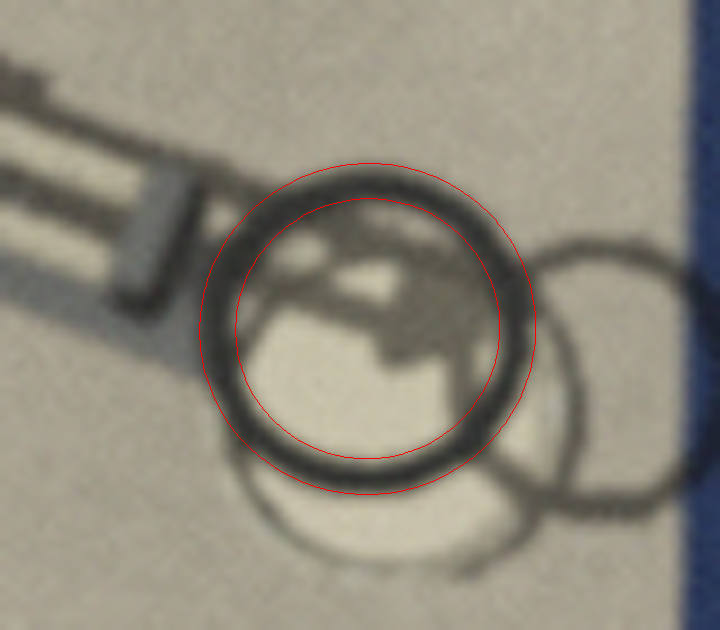

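>>> {"fn": "apply_moves", "kwargs": {"claw": [-1, -1, -1, -1, -1, -1], "linear": [[0, 0, 0.7], [0, 0, 1.5], [0, 0, 1.8], [0, 0, 1.5], [0, 0, 1], [0, 0, 0.5]], "twist": [0, 0, 0, 0, 0, 0]}}

```text
time: 7.7
position: [0.4934, 0.1384, 0.2216]
ee_rot: [0.978, -0.208, -0.001, 0.0]
ft_force: [0.7, 0.2, -4.2]
gripper_width: 0.0103
```

```bash
python3 look.py e "[.495,.138,.19]" side; python3 - <<'E'
import subprocess
E
python3 ov.py e "[(.493,.139,.206,.058),(.4935,.139,.184,.056)]" "{'side':(145,145)}"; python3 -c "
from h import *
print(proj('side',[.495,.138,.19])[0].astype(int)-[65,55])"
```

```text
[0.4933962  0.13839476 0.22157769] 0.010309276918380768 7.7 [ 0.67  0.18 -4.21]
side crop [142 151]
[142 151]
```

View pics/ov_side_e.png

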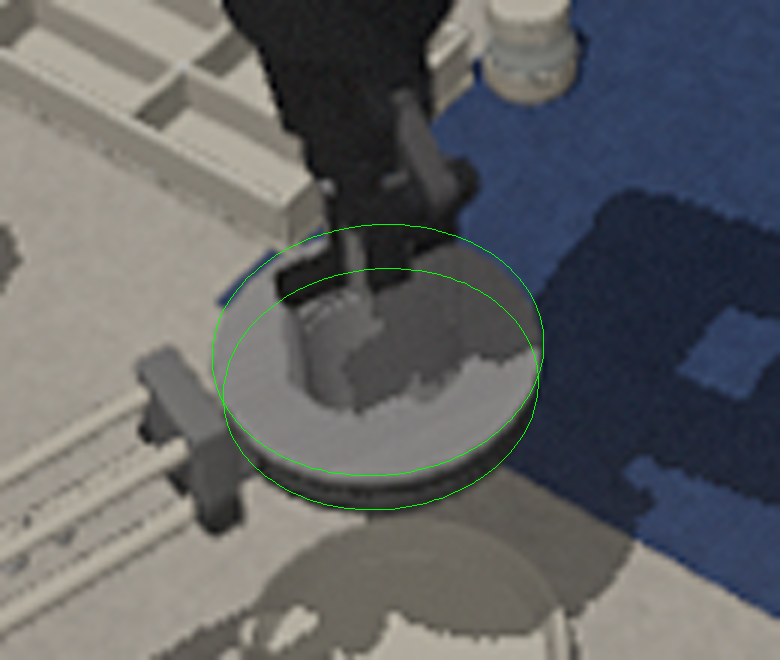

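>>> {"fn": "apply_moves", "kwargs": {"claw": [-1, -1, -1, -1, -1, -1, -1, -1, -1, -1], "linear": [[0, 0, 0.6], [0, 0, 0.6], [0, 0, 0.5], [0, 0, 0.5], [0, 0, 0.5], [0, 0, 0.5], [0, 0, 0.5], [0, 0, 0.5], [0, 0, 0.3], [0, 0, 0]], "twist": [0, 0, 0, 0, 0, 0, 0, 0, 0, 0]}}

```text
time: 8.75
position: [0.4942, 0.1388, 0.1781]
ee_rot: [0.978, -0.208, 0.0, -0.0]
ft_force: [1.6, -0.8, -0.7]
gripper_width: 0.0102
```

>>> {"fn": "apply_moves", "kwargs": {"claw": [-1, -1, -1, -1, -1], "linear": [[0, 0, 0.3], [0, 0, 0.2], [0, 0, 0], [0, 0, 0], [0, 0, 0]], "twist": [0, 0, 0, 0, 0]}}

```text
time: 9.25
position: [0.4942, 0.1389, 0.1736]
ee_rot: [0.978, -0.208, 0.0, -0.0]
ft_force: [0.8, 1.9, -1.3]
gripper_width: 0.0101
```

```bash
python3 look.py f "[.495,.138,.16]" side,top
```

```text
[0.49420182 0.13892182 0.17357163] 0.01008384009892448 9.25 [ 0.75  1.89 -1.27]
side crop [143 160]
top crop [157 133]
```

View pics/side_f.png

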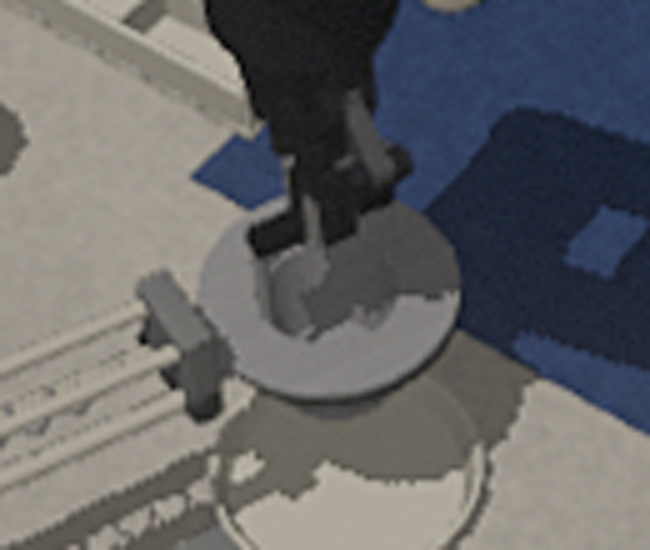

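>>> {"fn": "apply_moves", "kwargs": {"claw": [-1, -1, -1, -1, -1], "linear": [[0, 0, 0.3], [0, 0, 0.2], [0, 0, 0], [0, 0, 0], [0, 0, 0]], "twist": [0, 0, 0, 0, 0]}}

```text
time: 9.85
position: [0.494, 0.1386, 0.1683]
ee_rot: [0.978, -0.208, -0.0, 0.0]
ft_force: [0.2, 2.6, -1.0]
gripper_width: 0.0101
```

>>> {"fn": "apply_moves", "kwargs": {"claw": [-1], "linear": [[0, 0, 0]], "twist": [0]}}

```text
time: 9.95
position: [0.494, 0.1386, 0.1684]
ee_rot: [0.978, -0.208, -0.0, 0.0]
ft_force: [0.4, 1.7, 0.3]
gripper_width: 0.0103
```

>>> {"fn": "apply_moves", "kwargs": {"claw": [-1], "linear": [[0, 0, 0]], "twist": [0]}}

```text
time: 10.05
position: [0.494, 0.1386, 0.1684]
ee_rot: [0.978, -0.208, -0.0, 0.0]
ft_force: [0.0, 2.1, -0.6]
gripper_width: 0.0104
```

>>> {"fn": "apply_moves", "kwargs": {"claw": [-1], "linear": [[0, 0, 0]], "twist": [0]}}

```text
time: 10.15
position: [0.494, 0.1386, 0.1684]
ee_rot: [0.978, -0.208, -0.0, 0.0]
ft_force: [0.0, 2.4, 0.5]
gripper_width: 0.0103
```

>>> {"fn": "apply_moves", "kwargs": {"claw": [-1], "linear": [[0, 0, 0]], "twist": [0]}}

```text
time: 10.25
position: [0.494, 0.1386, 0.1683]
ee_rot: [0.978, -0.208, -0.0, 0.0]
ft_force: [-0.3, 1.0, -1.0]
gripper_width: 0.0099
```

```bash
cat > fs.py <<'E'
from rig import sensors,optics
import numpy as np
F=[]
for i in range(14):
    optics.get_image("side");s=sensors.observe();F.append(np.r_[s["ft_force"],s["torque"]])
F=np.array(F);print(s["time"],s["position"].round(4),"mean",F.mean(0).round(3),"sem",(F.std(0)/14**.5).round(3))
E
python3 fs.py
```

```text
10.95 [0.494  0.1386 0.1683] mean [-0.692  1.283 -0.719  0.22   0.022  0.047] sem [0.147 0.113 0.173 0.01  0.011 0.01 ]
```

>>> {"fn": "apply_moves", "kwargs": {"claw": [-1, -1, -1, -1, -1, -1], "linear": [[0, 0, 0.3], [0, 0, 0.3], [0, 0, 0.2], [0, 0, 0], [0, 0, 0], [0, 0, 0]], "twist": [0, 0, 0, 0, 0, 0]}}

```text
time: 11.55
position: [0.4943, 0.1387, 0.1605]
ee_rot: [0.978, -0.208, 0.0, -0.0]
ft_force: [0.8, 3.1, 0.2]
gripper_width: 0.0103
```

```bash
python3 fs.py; python3 look.py g "[.495,.138,.15]" side
```

```text
12.25 [0.4942 0.1386 0.1605] mean [ 0.904  2.261  0.218  0.357 -0.243  0.017] sem [0.145 0.15  0.1   0.007 0.016 0.007]
[0.49422763 0.13862085 0.16045598] 0.010251354635474323 12.25 [1.24 1.81 0.58]
side crop [143 163]
```

View pics/side_g.png

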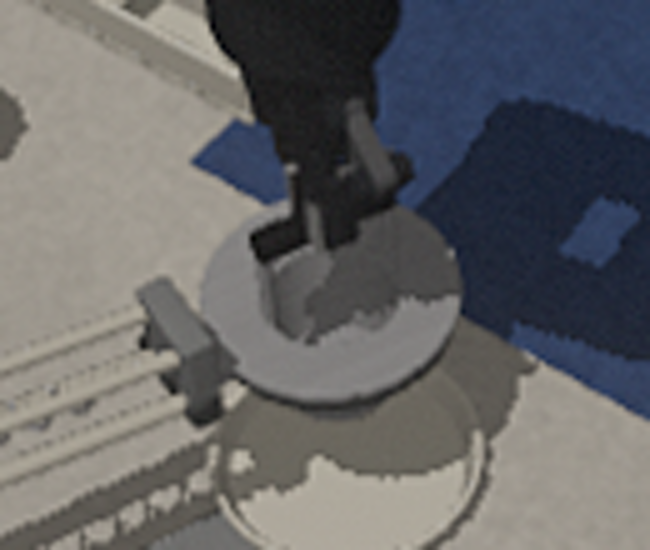

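>>> {"fn": "apply_moves", "kwargs": {"claw": [-1, -1, -1, -1], "linear": [[0, -0.1, 0], [0, -0.1, 0], [0, 0, 0], [0, 0, 0]], "twist": [0, 0, 0, 0]}}

```text
time: 12.7
position: [0.4945, 0.1402, 0.16]
ee_rot: [0.978, -0.208, -0.001, 0.0]
ft_force: [-1.3, -1.6, -0.5]
gripper_width: 0.0102
```

```bash
python3 fs.py
```

```text
13.4 [0.4948 0.1405 0.1603] mean [-1.302 -1.972 -0.472 -0.332  0.174 -0.034] sem [0.175 0.144 0.114 0.009 0.009 0.008]
```

>>> {"fn": "apply_moves", "kwargs": {"claw": [-1, -1, -1, -1, -1, -1], "linear": [[0, 0.05, 0.2], [0, 0, 0.2], [0, 0, 0], [0, 0, 0], [0, 0, 0], [0, 0, 0]], "twist": [0, 0, 0, 0, 0, 0]}}

```text
time: 14.0
position: [0.495, 0.1402, 0.1566]
ee_rot: [0.978, -0.208, 0.0, -0.0]
ft_force: [1.0, 3.6, -0.1]
gripper_width: 0.0099
```

```bash
python3 fs.py; python3 look.py i "[.495,.138,.14]" side,top; python3 ov.py i "[(.4945,.1398,.1393,.058)]" "{'side':(143,165)}"
```

```text
14.7 [0.4949 0.14   0.1565] mean [ 0.823  2.833  0.422  0.453 -0.212  0.025] sem [0.15  0.149 0.115 0.011 0.022 0.005]
[0.49489927 0.13995364 0.15647237] 0.010361760303157093 14.7 [1.42 3.17 0.96]
side crop [144 165]
top crop [158 134]
```

View pics/ov_side_i.png

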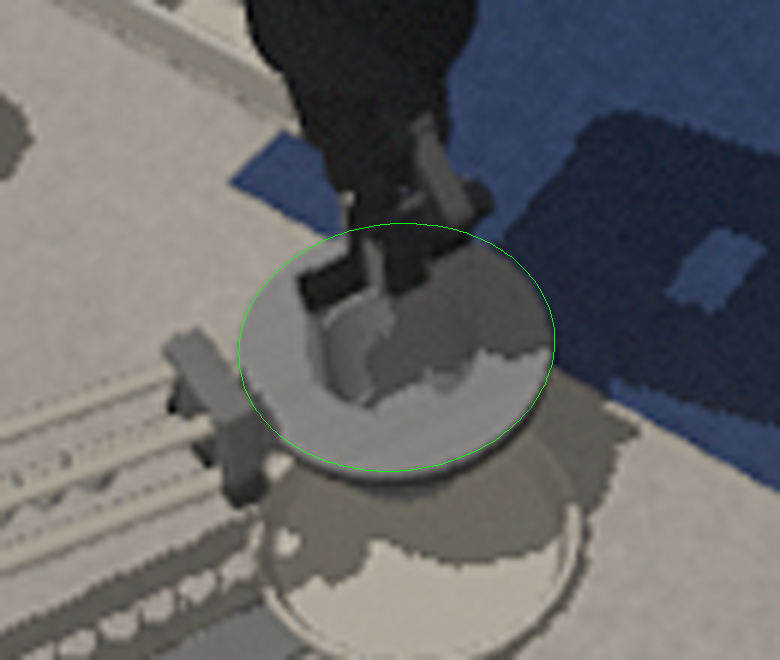

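>>> {"fn": "apply_moves", "kwargs": {"claw": [-1, -1, -1, -1, -1, -1], "linear": [[0, -0.05, 0], [0, -0.05, 0], [0, 0, 0], [0, 0, 0], [0, 0, 0], [0, 0, 0]], "twist": [0, 0, 0, 0, 0, 0]}}

```text
time: 15.4
position: [0.4948, 0.1407, 0.1562]
ee_rot: [0.978, -0.208, -0.0, 0.0]
ft_force: [-0.3, -2.2, -0.7]
gripper_width: 0.0101
```

```bash
python3 fs.py
```

```text
16.1 [0.495  0.141  0.1563] mean [-1.198 -2.005 -0.449 -0.38   0.088 -0.042] sem [0.11  0.107 0.103 0.014 0.015 0.011]
```

>>> {"fn": "apply_moves", "kwargs": {"claw": [-1, -1, -1, -1, -1], "linear": [[0, 0.04, 0], [0, 0, 0], [0, 0, 0], [0, 0, 0], [0, 0, 0]], "twist": [0, 0, 0, 0, 0]}}

```text
time: 16.6
position: [0.495, 0.1409, 0.1565]
ee_rot: [0.978, -0.208, 0.0, -0.0]
ft_force: [-1.5, 0.7, -0.4]
gripper_width: 0.0101
```

```bash
python3 fs.py
```

```text
17.3 [0.4951 0.1407 0.1565] mean [-0.986  2.439  0.432  0.395  0.132 -0.004] sem [0.116 0.154 0.102 0.022 0.006 0.009]
```

>>> {"fn": "apply_moves", "kwargs": {"claw": [-1, -1, -1, -1], "linear": [[0, -0.02, 0], [0, 0, 0], [0, 0, 0], [0, 0, 0]], "twist": [0, 0, 0, 0]}}

```text
time: 17.7
position: [0.495, 0.1407, 0.1564]
ee_rot: [0.978, -0.208, 0.0, 0.0]
ft_force: [-0.3, 1.9, 1.1]
gripper_width: 0.0102
```

```bash
python3 fs.py
```

```text
18.4 [0.495  0.1407 0.1564] mean [-0.915  1.61   0.265  0.24   0.104  0.003] sem [0.121 0.135 0.142 0.015 0.008 0.009]
```

>>> {"fn": "apply_moves", "kwargs": {"claw": [-1, -1, -1, 0, 0, 0, 0, 0, 0, 0], "linear": [[0, -0.03, 0], [0, 0, 0], [0, 0, 0], [0, 0, 0], [0, 0, 0], [0, 0, 0], [0, 0, 0], [0, 0, 0], [0, 0, 0], [0, 0, 0]], "twist": [0, 0, 0, 0, 0, 0, 0, 0, 0, 0]}}

```text
time: 19.4
position: [0.4952, 0.141, 0.1564]
ee_rot: [0.978, -0.208, 0.0, -0.0]
ft_force: [0.3, -0.5, -0.6]
gripper_width: 0.0427
```

```bash
python3 fs.py; python3 look.py j "[.495,.138,.14]" side;
```

```text
20.1 [0.4952 0.141  0.1564] mean [ 0.281  0.199  0.362 -0.002  0.008  0.013] sem [0.128 0.134 0.091 0.007 0.007 0.007]
[0.49518933 0.14102739 0.15641678] 0.04300250602436683 20.1 [-0.12  0.58  0.72]
side crop [144 165]
```

View pics/side_j.png

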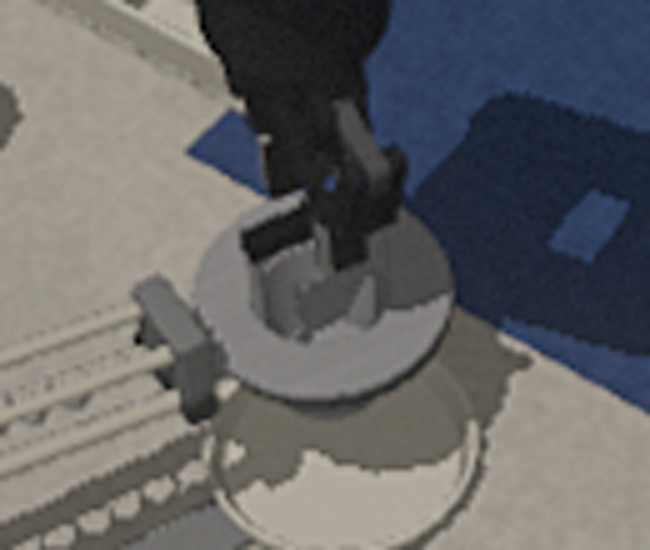

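>>> {"fn": "apply_moves", "kwargs": {"claw": [0.4, 0.4, 0.4, 0.4, 0.4, 0.4, 0.4, 0.4, 0.4, 0.4], "linear": [[0, 0, 0], [0, 0, 0], [0, 0, -0.5], [0, 0, -1], [0, 0, -1.5], [0, 0, -2.5], [0, 0, -3], [0, 0, -3], [0, 0, -2], [0, 0, -1]], "twist": [0, 0, 0, 0, 0, 0, 0, 0, 0, 0]}}

```text
time: 21.15
position: [0.4963, 0.1411, 0.3055]
ee_rot: [0.978, -0.208, 0.003, -0.001]
ft_force: [-0.1, -0.2, -0.3]
gripper_width: 0.0597
```

```bash
python3 look.py k "[.495,.138,.14]" side,top; python3 ov.py k "[(.4945,.1398,.1393,.058)]" "{'side':(144,165)}"
```

```text
[0.49627607 0.1411328  0.3054842 ] 0.059721478728334214 21.15 [-0.13 -0.2  -0.27]
side crop [144 165]
top crop [158 134]
```

View pics/ov_side_k.png

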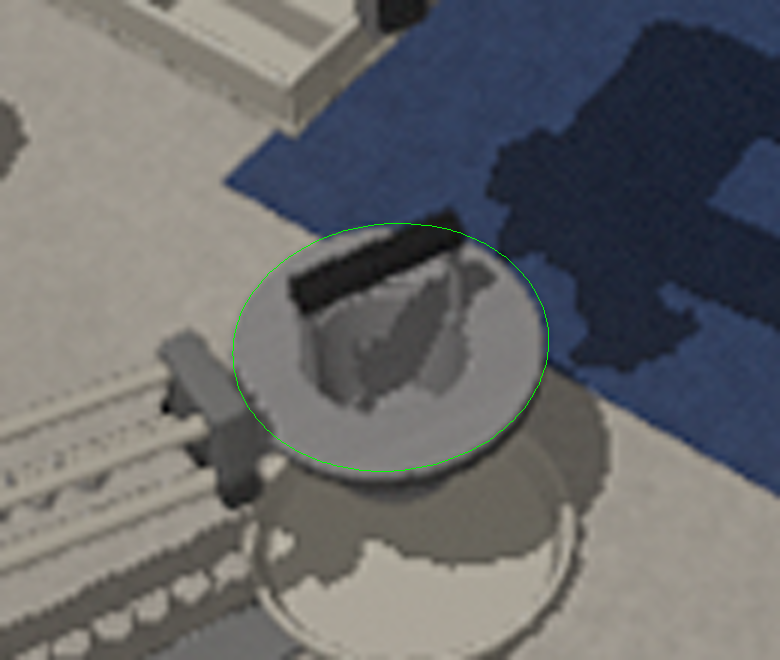

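>>> {"fn": "apply_moves", "kwargs": {"claw": [0.4, 0.4, 0.4, 0.4, 0.4], "linear": [[0, 0, -1], [0, 0, -0.5], [0, 0, 0], [0, 0, 0], [0, 0, 0]], "twist": [0, 0, 0, 0, 0]}}

```text
time: 21.75
position: [0.4949, 0.141, 0.3157]
ee_rot: [0.978, -0.208, -0.001, 0.0]
ft_force: [0.4, 0.3, 0.1]
gripper_width: 0.0599
```

```bash
python3 look.py l "[.495,.138,.14]" side; python3 - <<'E'
import cv2,numpy as np
a=cv2.imread("pics/side_k_raw.png",0).astype(np.float32);b=cv2.imread("pics/side_l_raw.png",0).astype(np.float32);z=cv2.imread("pics/side0_raw.png",0).astype(np.float32)
r=np.s_[195:260,165:240];print("basket shift k->l px",cv2.phaseCorrelate(a[r],b[r]))
r=np.s_[110:158,278:312];print("plain cup shift 0->l px",cv2.phaseCorrelate(z[r],b[r]))
cv2.imwrite("pics/full_l.png",cv2.resize(cv2.imread("pics/side_l_raw.png"),None,fx=1.5,fy=1.5))
E
```

```text
[0.49492947 0.14099466 0.3157374 ] 0.05992053258964788 21.75 [0.35 0.31 0.06]
side crop [144 165]
basket shift k->l px ((0.5121432503720129, -0.019777303997720708), 0.9844641115047313)
plain cup shift 0->l px ((0.04152897103023889, -0.051052805200143325), 0.9869888877427136)
```

View pics/full_l.png

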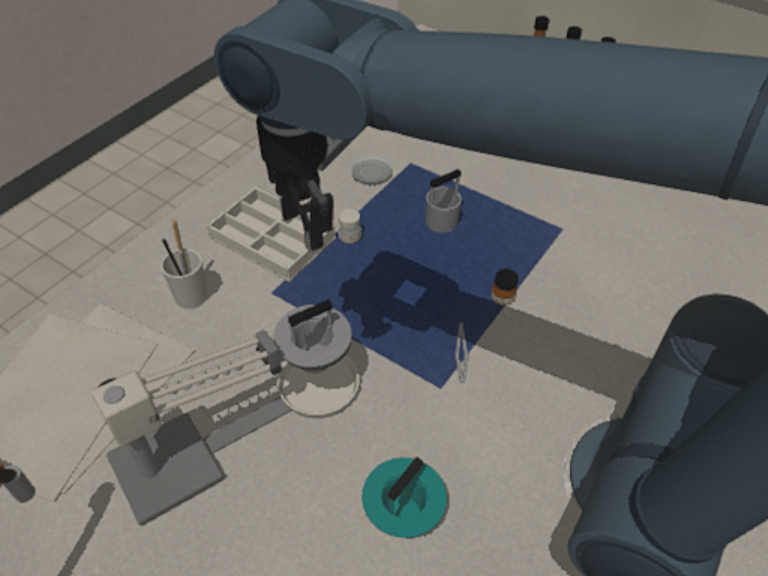

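```bash
python3 - <<'E'
import cv2,numpy as np
from rig import optics
g=lambda:cv2.cvtColor(optics.get_image("side"),cv2.COLOR_RGB2GRAY).astype(np.float32)
r=np.s_[195:260,165:240];L=[g() for _ in range(12)]
k=cv2.imread("pics/side_l_raw.png",0).astype(np.float32)
print(cv2.phaseCorrelate(L[0][r],L[-1][r]),cv2.phaseCorrelate(k[r],L[-1][r]), np.abs(L[0][r]-L[-1][r]).mean())
E
```

```text
((0.46655537986885065, 0.02046228415896678), 0.9938300109792638) ((0.4771261331669123, 0.027555634785692007), 0.9980110857221816) 1.184
```

The 0.5 px shift is a known `phaseCorrelate` bias for an odd-width crop. The same value shows up between all the frames, so the basket is at rest. Now I'll hand the job in.

```bash
python3 -c "
from rig import manip
print(manip.close_job())"
```

```text
the job is handed in; nothing more can be done
None
```

I hung the basket in the ring and let go only once the arm carried it. I handed the job in at about 22 s of the 45 s; it reported no verdict.

**What I did**
- I measured the basket and ring from both cameras. The rim came out at 60.5 mm high (62 mm given), the bar at 111 mm (110 mm given), and the ring at 184 mm (188 mm given).
- I gripped the bar, carried the basket over the ring and lowered it in until the hand felt almost no weight. By the tool height, the arm had then sunk about 47 to 54 mm.
- I trimmed the sideways force, let the arm settle, opened the fingers and lifted straight up and clear.

**Last checks**
- **Basket:** it hangs level. A level rim circle at the release height still matched the picture after I let go, and the basket lies centred in the ring.
- **At rest:** nothing moved beyond noise over the last 0.6 s. The comparison shows a constant 0.5 px offset, which I put down to a bias of the method, not motion.
- **Rimless cup:** it had not moved (under 0.1 px). I never touched the turquoise look-alike.
- **Robot:** it touches nothing, with the wrist force near zero.

**What disagreed**
- The fingertips stood about 31 mm higher in the pictures than the stated tool frame implies. I took the gripping height from the pictures, held slightly high to be safe either way, and the grasp held.
- The in-air force reading implied a weight of about 4.5 to 4.8 N, above the 4.1 N maximum for the stated mass. The reading was noisy and carried an offset of about 0.35 N.
- Friction in the ring pulled sideways on the held basket with up to about 3 N, so the sink depth at balance is only good to several millimetres.

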